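Chuck the wide coring bit in the tipped-back plug drill

ROBOT

A 6-joint arm with a two-finger parallel gripper is mounted at the origin on the work surface. World frame = base frame: x ahead of the robot, y to its left, z up, the work surface at z = 0. Lengths are in m, angles in rad, forces in N, time in s.
With the tool pointing down it reaches from about 0.375 to 0.975 m from the base axis. Payload 3.8 kg.
Tool frame: the origin (TCP) lies at the very end of the fingers, on their centre line; the grasp point (between the pads) lies 19 mm behind it (ctrl.grip_point_offset is the distance from the TCP to the grasp point, in m); z points along the fingers, y is the line along which they close (so a half turn about z gives the same grasp; the last joint's range is limited). The gripper opens to 85 mm and grips with 20 to 120 N. Pads are 22 mm wide; open, the fingers measure 114 mm over their backs; the gripper's body (76 mm by 85 mm) begins 54 mm behind the grasp point. The pads swing forward as they close: fully open they stand 13 mm farther back than shut.
Start: joints at [1.167, 0.264, 1.604, -0, 1.274, -0.037], TCP at [0.242, 0.63, 0.231] pointing down, gripper open.
Joint ranges: [-2.63, 2.63], [-0.94, 2.18], [0.31, 2.57], [-1.31, 4.45], [0, 2.66], [-2.55, 2.55]. Speed limits (rad/s): [2.57, 2.57, 3.14, 3.14, 3.14, 3.14].

INTERFACE

Orientations are given as a unit quaternion [w, x, y, z].
In Python, from plant import ctrl, viewer, ticket gives the robot as it stands. The module is installed in compiled form; this text tells all that it offers.
- The arm moves only by the tool move_arm, never from a script. Its argument "steps" is a list of rows, each a list of 7 numbers: the closure in counts, from 0 (fully open) to 255 (shut), then the shift along the tool's x, y, z in cm, then the turn, a rotation vector about the tool's x, y, z in rad. A call has 1 to 20 rows; each row shifts and turns the commanded pose from where the row before left it, along the tool's axes as they then stand; what a row does not reach is not made up. A row lasts 1/8 s, in which the tool goes at most 62.5 mm and 10.7 degrees, less where a joint would pass 70% of its speed; a pose out of reach is approached as far as the arm can. A call with a gripper value outside its range is refused whole. The fingers move at their own pace and stop on an object; "squeeze" is the grip in N (left out, the last holds). Time passes only in rows, so rows that do not move let the fingers close. It gives the time, the measured TCP pose, the force, the opening and the grip force at its end, in the units of the state.
- ctrl.read_state(): the state, without advancing time (a new reading comes with each control period).
- viewer.camera(name): name is "scene" or "top" or "wrist"; returns a dict with "pixels" (400x640x3 uint8, blue, green, red), "fx", "fy", "cx", "cy" (pixels), "pose" (4x4, takes a point from camera to world coordinates). Camera axes: x right, y up, looking along -z (the intrinsics and any distortion apply to the point x, -y, -z); pixel columns grow to the right and rows downward; lengths in m; the calibration is good to about 2 mm. A picture is of the moment at which its call begins. There is no depth.
- ticket.finish_job(): hands the job in; it is judged then, once.
The state is a dict: "time_s": time; "joint_positions": joint angles; "joint_vel": joint speeds; "tau": joint torques, N m; "eef_pos": TCP position; "ee_rot": TCP orientation; "ft_force": force on the tool from outside, world axes, zero at the start; "moment": the same for the moment, N m; "gripper_width": opening from 0.0 (shut) to 1.0 (fully open); "grasp_force": force on a finger pad.
Only numpy, scipy, OpenCV 4.12 (cv2) and the standard library are available. Lean on these libraries where they do the work, as an engineer would, in place of code of your own. Each camera call takes 0.05 s, during which the arm holds its last target. There are 200 camera calls.

TASK

The plug drill's head is tipped back for a bit change. Take the bit with the widest crown from the stand, put it shank first into the chuck until it is fully home, then turn the chuck's sleeve clockwise (looking into its mouth) until the three jaws hold the bit straight and tight by themselves. Leave the other bits and everything else on the bench where they are.

Things in the scene. Friction and masses are not known exactly. Their poses are not given: they have to be found in the camera images.
- chuck_mouth (a point): Centre of the chuck's open mouth, level with the sleeve's top rim. Its z axis is the chuck's axis, pointing out of the mouth, 30 degrees from vertical, leaning to the drill's -x (towards the robot); its y axis is level. The mouth is a round bore 22 mm across, 41 mm deep, in which three jaws stand 120 degrees apart, their faces 10 to 11 mm from the axis at the start
- sleeve_grip (a point): Point on the chuck's axis 12 mm below the mouth, axes as chuck_mouth, fixed: middle of a good grip on the knurled steel sleeve, 50 mm outside diameter, 38 mm long, its top rim at the mouth. Turned clockwise (looking into the mouth) it moves all jaws inward 2 mm per rad. It starts at an unknown 0 to 0.5 rad of its 4.5 rad; turns at 0.25 N m, stiffens as the jaws bite, stays where left
- bore_floor (a point): Centre of the flat floor of the bore, 41 mm below the mouth along the chuck's axis, axes as chuck_mouth. The foot of a bit that is fully home rests here
- drill: Bench plug drill, fixed: grey base 170 x 130 mm, 16 mm high; origin under its middle, x away from the robot. Two cheeks, 105 mm high, carry the 72 mm round head, tipped so that the chuck looks up towards the robot. The chuck mouth lies 25 mm to -x of the origin and 163 mm above the bench
- bit_stand: Fixed dark wooden block 70 (x) x 180 (y) x 40 mm high, origin under its middle, with three holes 16 mm across and 30 mm deep at y = -55, 0, 55 mm, each with a bit standing in it shank down, in any order
- bit_wide: The bit with the widest crown, plain steel: shank 14 mm diameter, 45 mm long with a small chamfer, then a cup-shaped crown 28 mm diameter, 26 mm long; 71 mm overall, 0.14 kg. Origin at the centre of the shank's foot, z along the bit to the crown. In the stand its foot is 10 mm above the bench. Fully home in the chuck its crown begins 4 mm above the mouth
- bit_narrow: Another bit, same shank, narrow crown 18 mm diameter; leave in the stand
- bit_point: Another bit, same shank, 18 mm head with a pointed cone; leave in the stand
- jaw0: Chuck jaw 0, small steel block 8 mm wide and 38 mm tall in the bore; origin at the mouth's centre when fully open and moves with the jaw, its x axis points outward from the chuck's axis to the jaw, z along the chuck's axis
- jaw1: Chuck jaw 1, small steel block 8 mm wide and 38 mm tall in the bore; origin at the mouth's centre when fully open and moves with the jaw, its x axis points outward from the chuck's axis to the jaw, z along the chuck's axis
- jaw2: Chuck jaw 2, small steel block 8 mm wide and 38 mm tall in the bore; origin at the mouth's centre when fully open and moves with the jaw, its x axis points outward from the chuck's axis to the jaw, z along the chuck's axis
- marker: Bystander: felt marker 135 mm long, 17 mm thick, lying; leave alone
- tape: Bystander: tape measure, black case 65 x 30 x 60 mm high; leave alone
- core_stub: Bystander: short piece of rock core standing on end, 48 mm across, 70 mm high; leave alone
- spray: Bystander: white plastic bottle 60 mm across, 170 mm high; leave alone
- spanner: Bystander: steel spanner lying flat; leave alone
- hammer: Bystander: hammer lying flat; leave alone
- tagbox: Bystander: small aluminium box of tags, 90 x 70 x 35 mm; leave alone
Not all that is in view belongs to the job. Leave any brown or yellow look-alike of the drill alone.

How it is judged:
By the outcome, as a careful person would: the job done as asked, in the order asked, and still so for the second after the job is handed in, with the robot touching nothing.
It also fails if it takes over 64 s, if anything falls off the work surface, if the arm or the gripper's body presses on something with over 40 N, if the wrist force passes 120 N, or if a joint passes its speed limit or range.

## Working session

There is one attempt and no reset: what is moved stays moved. The work goes in short steps, Python scripts to look and compute and a tool call to move; the robot and the scene stay as the last step left them, time stands still between calls to the robot, and variables do not carry over. Pictures are saved under pics/ and viewed, at most 10 in all, crops included, and the job is handed in when it is done.

Besides the shell and the picture viewer there is one more tool, called as name(argument=value, ...) on one line, values as JSON. move_arm: Moves the arm, as the interface text tells. Its arguments: {"type":"object","properties":{"steps":{"type":"array","items":{"type":"array","items":{"type":"number"}}},"squeeze":{"type":"number"}},"required":["steps"]}

```bash
mkdir -p pics; ls
cat > h.py <<'E'
import numpy as np, cv2
from scipy.spatial.transform import Rotation as R
from plant import ctrl, viewer, ticket
def cam(n):
    c=viewer.camera(n); c['pixels']=np.asarray(c['pixels']); c['pose']=np.asarray(c['pose']); return c
def ray(c,u,v):
    d=np.array([(u-c['cx'])/c['fx'],-(v-c['cy'])/c['fy'],-1.]); T=c['pose']
    d=T[:3,:3]@d; return T[:3,3],d/np.linalg.norm(d)
def plane(c,u,v,z):
    o,d=ray(c,u,v); return o+d*(z-o[2])/d[2]
def proj(c,p):
    T=c['pose']; q=T[:3,:3].T@(np.asarray(p)-T[:3,3]); return c['cx']+c['fx']*q[0]/-q[2], c['cy']-c['fy']*q[1]/-q[2]
def tri(rays):
    A=sum(np.eye(3)-np.outer(d,d) for o,d in rays); b=sum((np.eye(3)-np.outer(d,d))@o for o,d in rays)
    p=np.linalg.solve(A,b); return p,[np.linalg.norm(np.cross(p-o,d)) for o,d in rays]
def tool():
    s=ctrl.read_state(); q=np.array(s['ee_rot']); return np.array(s['eef_pos']),R.from_quat(q[[1,2,3,0]])
E
python3 - <<'E'
from h import *
for n in ('scene','top','wrist'):
    c=cam(n); cv2.imwrite(f'pics/{n}0.png',c['pixels']); print(n,c['fx'],c['fy'],c['cx'],c['cy'],{k:v for k,v in c.items() if k not in('pixels','pose')}, '\n',c['pose'].round(4))
print(ctrl.read_state(), ctrl.grip_point_offset)
a=cv2.imread('pics/scene0.png');b=cv2.imread('pics/top0.png')
E
```

```text
pics
scene 427.38572641408894 427.38572641408894 319.01118307951305 198.82843238822906 {'fx': 427.38572641408894, 'fy': 427.38572641408894, 'cx': 319.01118307951305, 'cy': 198.82843238822906} 
 [[-0.2623 -0.5414  0.7988  1.4   ]
 [ 0.9649 -0.1392  0.2226  0.2414]
 [-0.0093  0.8292  0.5589  0.7481]
 [ 0.      0.      0.      1.    ]]
top 471.64495898803693 471.64495898803693 315.8101424453698 193.55018985001973 {'fx': 471.64495898803693, 'fy': 471.64495898803693, 'cx': 315.8101424453698, 'cy': 193.55018985001973} 
 [[-0.0246  0.9906 -0.1346  0.3549]
 [-0.9995 -0.0217  0.0228 -0.0026]
 [ 0.0196  0.1351  0.9906  1.3348]
 [ 0.      0.      0.      1.    ]]
wrist 321.9237687630614 321.9237687630614 325.5163710413483 208.50499145138028 {'fx': 321.9237687630614, 'fy': 321.9237687630614, 'cx': 325.5163710413483, 'cy': 208.50499145138028} 
 [[ 3.597e-01 -8.911e-01 -2.767e-01  1.714e-01]
 [ 9.331e-01  3.432e-01  1.075e-01  6.571e-01]
 [-8.000e-04 -2.968e-01  9.549e-01  3.727e-01]
 [ 0.000e+00  0.000e+00  0.000e+00  1.000e+00]]
{'time_s': 0.15, 'joint_positions': array([ 1.16708790e+00,  2.64621008e-01,  1.60507549e+00, -2.37509509e-06,
        1.27369759e+00, -3.68548974e-02]), 'joint_vel': array([-0.00152408, -0.00218778, -0.00652342,  0.0003769 , -0.00132507,
       -0.00028234]), 'tau': array([ 8.01347651e-04, -5.15903521e+01, -3.67961276e+01, -6.49523963e-05,
        8.12790269e-03, -2.54943262e-05]), 'eef_pos': array([0.24185774, 0.62956822, 0.23021226]), 'ee_rot': array([-1.95702568e-04,  1.82399500e-01,  9.83224090e-01, -8.79198450e-04]), 'ft_force': array([ 0.30504205, -0.75548846, -0.08549823]), 'moment': array([0.03402546, 0.01443478, 0.03417027]), 'grasp_force': 0.0, 'gripper_width': 1.0031047522145975} 0.0187
```

View pics/scene0.png

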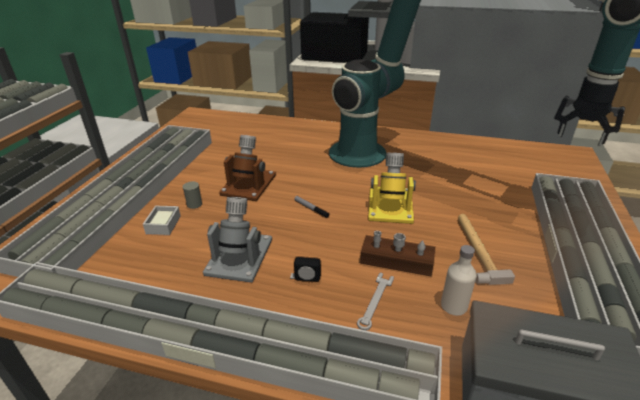

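View pics/top0.png

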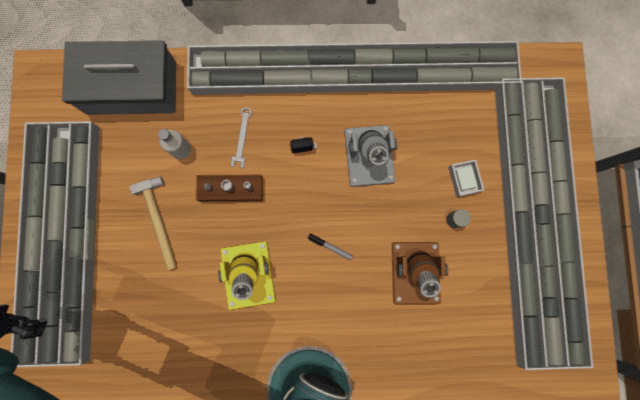

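The grey drill is at scene (238,240) and top (372,155). The brown one (scene 247,170) and yellow one (392,190) are look-alikes. The candidate bits are at top (208,187), (227,186) and (247,186), or scene (377,240), (399,242) and (421,248). The middle one looks widest, so I'm checking it in one close crop.

Run:
```python
from h import *
s=cv2.imread('pics/scene0.png');t=cv2.imread('pics/top0.png')
r=lambda im,x,y,w,h,k:cv2.resize(im[y:y+h,x:x+w],None,fx=k,fy=k,interpolation=cv2.INTER_CUBIC)
A=np.hstack([r(s,355,225,80,50,5),r(t,190,165,80,50,5)])
B=np.hstack([r(s,200,190,80,66,5)[:300],r(t,340,115,80,66,5)[:300]])
cv2.imwrite('pics/crop1.png',np.vstack([A,B]))
```

```text
(no output)
```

View pics/crop1.png

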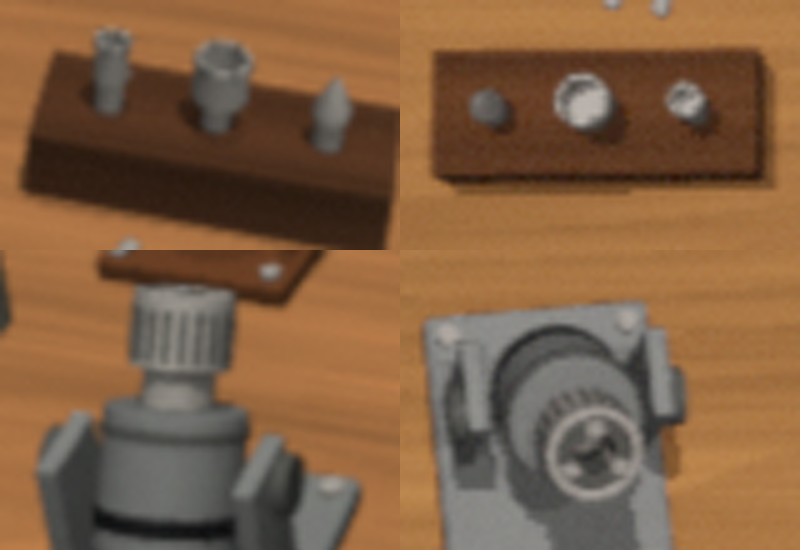

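The crop confirms it. The middle bit has the wide cup crown, its rim at about scene (399,237) and top (226,185). The pointed and narrow bits stand to its sides. The grey chuck's mouth is at about top (379,155) and scene (237,198).

Run:
```python
from h import *
s=cam('scene');t=cam('top')
px={'rim':((399,236.8),(226.3,185.1)),'mouth':((236.7,197.5),(378.7,154.7))}
for k,(a,b) in px.items(): print(k,tri([ray(s,*a),ray(t,*b)]))
print(plane(t,226.3,185.1,.081),plane(t,378.7,154.7,.163))
# base/stand corners in top
im=t['pixels'];hsv=cv2.cvtColor(im,cv2.COLOR_BGR2HSV)
st=cv2.inRange(hsv,(0,60,20),(15,255,110)); st[:, :180]=0; st[:,280:]=0; st[:160]=0; st[215:]=0
c=max(cv2.findContours(st,0,2)[0],key=cv2.contourArea); print('stand',cv2.minAreaRect(c))
for q in cv2.boxPoints(cv2.minAreaRect(c)): print(plane(t,*q,.04).round(4))
# base screws / edges of grey drill
g=cv2.inRange(hsv,(0,0,90),(180,60,255)); m=np.zeros_like(g); m[115:195,335:405]=g[115:195,335:405]
c=max(cv2.findContours(m,0,2)[0],key=cv2.contourArea); r=cv2.minAreaRect(c);print('drill',r)
for q in cv2.boxPoints(r): print(plane(t,*q,.016).round(4))
# tool frame vs. wrist camera
p,Rt=tool();w=cam('wrist');print(Rt.as_matrix().round(3)); print('cam in tool',(Rt.inv().as_matrix()@(w['pose'][:3,3]-p)).round(4)); print((Rt.inv().as_matrix()@w['pose'][:3,:3]).round(3))
```

```text
rim (array([0.55397187, 0.20932391, 0.07689328]), [np.float64(0.0007563427206646903), np.float64(0.0007563427206647116)])
mouth (array([ 0.60974666, -0.19071021,  0.16373054]), [np.float64(0.001174202244960137), np.float64(0.001174202244960214)])
[0.55341671 0.20787623 0.081     ] [ 0.61035666 -0.19194537  0.163     ]
stand ((230.0, 188.5), (27.0, 66.0), 90.0)
[0.59   0.2957 0.04  ]
[0.5861 0.1131 0.04  ]
[0.5106 0.1139 0.04  ]
[0.5146 0.295  0.04  ]
drill ((371.99591064453125, 154.9549102783203), (57.6712646484375, 50.33787155151367), 84.80557250976562)
[ 0.7213 -0.1197  0.016 ]
[ 0.7321 -0.2652  0.016 ]
[ 0.5638 -0.2722  0.016 ]
[ 0.5538 -0.129   0.016 ]
[[-0.933  0.359 -0.   ]
 [ 0.359  0.933 -0.001]
 [ 0.    -0.001 -1.   ]]
cam in tool [ 0.0757  0.0002 -0.1426]
[[-0.001  0.955  0.297]
 [ 1.     0.001 -0.001]
 [-0.001  0.297 -0.955]]
```

```bash
cat >> h.py <<'E'
def rows(p1,R1,n,g=0,start=None):
    "rows (tool-frame cm, rotvec) from the present pose to p1,R1 in a straight line"
    p,Rc=start or tool(); rv=(Rc.inv()*R1).as_rotvec(); out=[]
    st=np.round(rv/n,3); 
    for i in range(n):
        tgt=p+(p1-p)/(n-i); d=np.round(Rc.inv().apply(tgt-p)*100,2)
        out.append([g,*(d+0).tolist(),*(st+0).tolist()]); p=p+Rc.apply(d/100); Rc=Rc*R.from_rotvec(st)
    print(str(out).replace(' ','')); print('end',p.round(4),(R1.inv()*Rc).magnitude().round(4)); return p,Rc
def frame(z,x):
    z=np.array(z)/np.linalg.norm(z); x=np.array(x,float); x-=z*(x@z); x/=np.linalg.norm(x)
    return R.from_matrix(np.array([x,np.cross(z,x),z]).T)
def st():
    s=ctrl.read_state(); print('t',round(s['time_s'],2),'q',s['joint_positions'].round(3),'p',s['eef_pos'].round(4),'F',s['ft_force'].round(1),'M',s['moment'].round(2),'w',round(s['gripper_width'],3),'g',s['grasp_force'])
E
python3 - <<'E'
from h import *
rows(np.array([.5535,.2085,.20]),frame([0,0,-1],[0,1,0]),12)
E
```

```text
[[0,-3.68,-2.35,0.26,0.0,0.0,0.1],[0,-3.9,-1.97,0.26,0.0,0.0,0.1],[0,-4.08,-1.57,0.26,0.0,0.0,0.1],[0,-4.21,-1.15,0.26,0.0,0.0,0.1],[0,-4.31,-0.73,0.26,0.0,0.0,0.1],[0,-4.36,-0.29,0.26,0.0,0.0,0.1],[0,-4.36,0.14,0.26,0.0,0.0,0.1],[0,-4.33,0.58,0.26,0.0,0.0,0.1],[0,-4.25,1.01,0.26,0.0,0.0,0.1],[0,-4.13,1.42,0.25,0.0,0.0,0.1],[0,-3.96,1.83,0.26,0.0,0.0,0.1],[0,-3.76,2.22,0.25,0.0,0.0,0.1]]Traceback (most recent call last):
  File "<stdin>", line 2, in <module>
  File "h.py", line 25, in rows
    print(str(out).replace(' ','')); print('end',p.round(4),(R1.inv()*Rc).magnitude().round(4)); return p,Rc
                                                            ^^^^^^^^^^^^^^^^^^^^^^^^^^^^^^^
AttributeError: 'float' object has no attribute 'round'
```

move_arm(steps=[[0,-3.7,-2.35,0.25,0,0,0.1],[0,-3.9,-2.0,0.25,0,0,0.1],[0,-4.1,-1.6,0.25,0,0,0.1],[0,-4.2,-1.15,0.25,0,0,0.1],[0,-4.3,-0.7,0.25,0,0,0.1],[0,-4.35,-0.3,0.25,0,0,0.1],[0,-4.35,0.15,0.25,0,0,0.1],[0,-4.3,0.6,0.25,0,0,0.1],[0,-4.25,1.0,0.25,0,0,0.1],[0,-4.1,1.4,0.25,0,0,0.1],[0,-4.0,1.8,0.25,0,0,0.1],[0,-3.75,2.2,0.25,0,0,0.1],[0,0,0,0,0,0,0],[0,0,0,0,0,0,0]])

```text
time_s: 2.05
eef_pos: [0.5526, 0.2087, 0.2012]
ee_rot: [-0.0, 0.706, 0.708, -0.0]
ft_force: [0.7, -0.5, -0.9]
gripper_width: 1.001
grasp_force: 0.0
```

```bash
sed -i 's/(R1.inv()\*Rc).magnitude().round(4)/(R1.inv()*Rc).magnitude()/' h.py
python3 - <<'E'
from h import *
st(); c=cam('wrist'); cv2.imwrite('pics/w1.png',c['pixels'])
print(proj(c,[.5535,.2085,.081]),tool()[1].as_matrix().round(3))
E
```

```text
t 2.05 q [3.190e-01 1.270e-01 1.823e+00 1.000e-03 1.192e+00 3.150e-01] p [0.5526 0.2087 0.2012] F [ 0.7 -0.5 -0.9] M [ 0.   -0.03  0.04] w 1.001 g 0.0
(np.float64(326.329975754985), np.float64(202.8120534145775)) [[-0.005  1.    -0.   ]
 [ 1.     0.005  0.   ]
 [ 0.    -0.    -1.   ]]
```

View pics/w1.png

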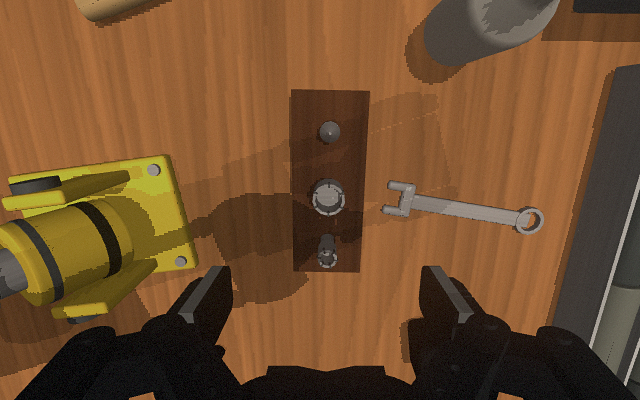

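The wide bit's rim is at about (328,198) in the wrist view, with the pointed bit above it at (329,132) and the narrow one below at (327,257). I'll descend 6 cm for a second view and then triangulate.

```bash
cat >> h.py <<'E'
def rim(c,u,v,r,lo=(0,0,60),hi=(180,90,255)):
    hsv=cv2.cvtColor(c['pixels'],cv2.COLOR_BGR2HSV); m=cv2.inRange(hsv,lo,hi); k=np.zeros_like(m); cv2.circle(k,(int(u),int(v)),int(r),255,-1); m&=k
    cs=cv2.findContours(m,cv2.RETR_EXTERNAL,cv2.CHAIN_APPROX_NONE)[0]; a=max(cs,key=cv2.contourArea); return a
E
python3 - <<'E'
from h import *
c=cam('wrist'); a=rim(c,328,198,24); print(cv2.boundingRect(a),cv2.fitEllipse(a)); np.save('pose1.npy',c['pose'])
v=c['pixels'][170:222,328].tolist(); print([ (170+i,sum(x)//3) for i,x in enumerate(v)][::2])
E
```

```text
(312, 179, 33, 38) ((328.5269470214844, 197.69261169433594), (31.4481143951416, 36.672691345214844), 3.8961496353149414)
[(170, 46), (172, 53), (174, 47), (176, 49), (178, 31), (180, 65), (182, 58), (184, 63), (186, 95), (188, 114), (190, 124), (192, 119), (194, 128), (196, 118), (198, 121), (200, 125), (202, 120), (204, 120), (206, 105), (208, 63), (210, 65), (212, 26), (214, 68), (216, 53), (218, 33), (220, 34)]
```

move_arm(steps=[[0,0,0,2,0,0,0],[0,0,0,2,0,0,0],[0,0,0,2,0,0,0],[0,0,0,0,0,0,0]])

```text
time_s: 2.65
eef_pos: [0.5504, 0.208, 0.1377]
ee_rot: [-0.001, 0.706, 0.709, -0.003]
ft_force: [0.7, -0.6, 0.8]
gripper_width: 1.001
grasp_force: 0.0
```

Run:
```python
from h import *
c=cam('wrist'); u,v=proj(c,[.5545,.212,.081]); print(u,v,tool()[0]); a=rim(c,u,v,34); print(cv2.boundingRect(a),cv2.fitEllipse(a))
im=cv2.resize(c['pixels'][int(v)-60:int(v)+60,int(u)-80:int(u)+80],None,fx=4,fy=4)
cv2.drawContours(im,[(a-[int(u)-80,int(v)-60])*4],-1,(0,0,255),1)
w=cv2.imread('pics/w1.png'); 
cv2.imwrite('pics/w2.png',im)
```

```text
331.9322464182631 223.3720163624291 [0.55163818 0.2083292  0.13931883]
(312, 195, 42, 49) ((332.4474182128906, 218.94012451171875), (38.74271774291992, 47.24242401123047), 0.3664068579673767)
```

View pics/w2.png

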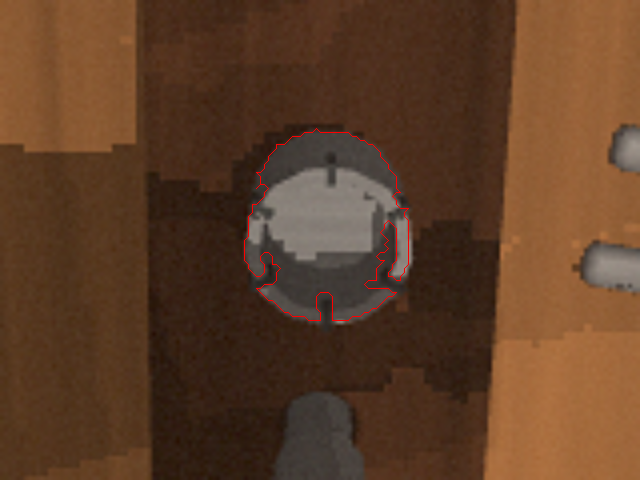

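The outline is the cup's rim. Its notches centre it at about (333,223) in this view, and it's about 41 px wide.

Run:
```python
from h import *
c=cam('wrist'); c1=dict(c,pose=np.load('pose1.npy'))
print(tri([ray(c,333,223.2),ray(c1,328.5,200.6)]), plane(c,333,223.2,.081),plane(c1,328.5,200.6,.081))
o,d=ray(c,333,223.2); f=-(d@c['pose'][:3,2]); print('size',o+d*(c['fx']*.028/41.3/f))
T=cam('top');S=cam('scene'); print(tri([ray(c,333,223.2),ray(S,399,236.8)]))
st()
rows(np.array([.555,.212,.057]),frame([0,0,-1],[0,1,0]),4)
```

```text
(array([0.55601302, 0.20842725, 0.07179207]), [np.float64(0.000794459773930936), np.float64(0.0007944597739308533)]) [0.55658273 0.21188365 0.081     ] [0.55512638 0.21089741 0.081     ]
size [0.55669076 0.21020811 0.07636143]
(array([0.55652623, 0.21060745, 0.07886808]), [np.float64(0.0004885293131974125), np.float64(0.0004885293131973829)])
t 2.85 q [0.319 0.178 1.879 0.    1.083 0.315] p [0.5536 0.2089 0.142 ] F [ 0.1 -0.4 -0.7] M [ 0.02 -0.    0.01] w 0.995 g 0.0
[[0,0.08,0.03,2.13,0.0,0.0,0.001],[0,0.08,0.03,2.12,0.0,0.0,0.001],[0,0.08,0.04,2.13,0.0,0.0,0.001],[0,0.07,0.03,2.12,0.0,0.0,0.001]]
end [0.555 0.212 0.057] 0.0014000491714202391
```

move_arm(steps=[[0,0.1,0.1,3,0,0,0],[0,0.1,0.1,3,0,0,0],[0,0,0,2,0,0,0],[0,0,0,1.1,0,0,0],[0,0,0,0,0,0,0],[150,0,0,0,0,0,0],[255,0,0,0,0,0,0],[255,0,0,0,0,0,0],[255,0,0,0,0,0,0],[255,0,0,0,0,0,0],[255,0,0,0,0,0,0]], squeeze=50)

```text
time_s: 4.22
eef_pos: [0.5553, 0.2108, 0.0511]
ee_rot: [0.0, 0.706, 0.709, 0.0]
ft_force: [-1.7, -0.1, 5.6]
gripper_width: 0.315
grasp_force: 48.9
```

Run:
```python
from h import *
st(); st()
c=cam('wrist'); cv2.imwrite('pics/w3.png',cv2.resize(c['pixels'][150:400,150:500],None,fx=2,fy=2))
for i in range(3): st(); cam('wrist')
```

```text
t 4.22 q [0.321 0.285 1.938 0.    0.918 0.317] p [0.5553 0.2108 0.0511] F [-1.7 -0.1  5.6] M [-0.04  0.31 -0.04] w 0.315 g 48.94338548183441
t 4.22 q [0.321 0.285 1.938 0.    0.918 0.317] p [0.5553 0.2108 0.0511] F [-1.7 -0.1  5.6] M [-0.04  0.31 -0.04] w 0.315 g 48.94338548183441
t 4.28 q [0.321 0.285 1.938 0.    0.919 0.317] p [0.5553 0.2109 0.0511] F [-1.4 -0.9  5.8] M [-0.06  0.34  0.02] w 0.315 g 48.94346237182617
t 4.33 q [0.321 0.285 1.938 0.    0.918 0.317] p [0.5553 0.2109 0.0511] F [-1.9  0.9  5.4] M [-0.05  0.28 -0.  ] w 0.313 g 48.9440256357193
t 4.38 q [0.321 0.285 1.938 0.    0.919 0.317] p [0.5553 0.2109 0.0511] F [-0.9  0.1  6.4] M [-0.01  0.31  0.03] w 0.313 g 48.94368052482605
```

View pics/w3.png

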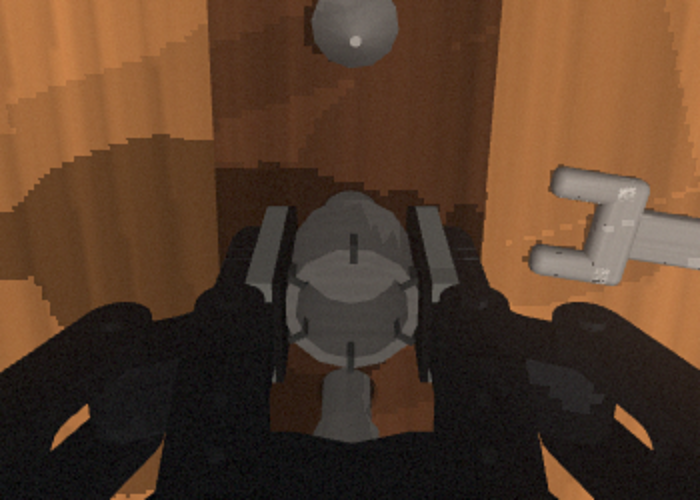

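The bit is held square between the pads by its crown, opening about 27 mm. Next I lift it and carry it, tilting as it goes, to a hover in front of the chuck.

Run:
```python
from h import *
c=cam('wrist'); p,Rt=tool()
print('bit in tool (mm)',(Rt.inv().apply(plane(c,325.5,304,.081)-p)*1000).round(1))
p=p+[0,0,.15]
yaw=.05; ax=np.array([-.5*np.cos(yaw),-.5*np.sin(yaw),.866]); y=np.array([-np.sin(yaw),np.cos(yaw),0])
m=np.array([.610,-.191,.163])
rows(m+ax*.13-.03*y,frame(-ax,y),13,255,(p,Rt))
```

```text
bit in tool (mm) [  0.7   0.1 -29.9]
[[255,-3.35,-0.08,-0.57,-0.04,0.001,-0.003],[255,-3.35,-0.07,-0.58,-0.04,0.001,-0.003],[255,-3.34,-0.05,-0.59,-0.04,0.001,-0.003],[255,-3.34,-0.04,-0.59,-0.04,0.001,-0.003],[255,-3.34,-0.03,-0.6,-0.04,0.001,-0.003],[255,-3.34,-0.01,-0.6,-0.04,0.001,-0.003],[255,-3.34,0.0,-0.6,-0.04,0.001,-0.003],[255,-3.34,0.02,-0.61,-0.04,0.001,-0.003],[255,-3.34,0.03,-0.61,-0.04,0.001,-0.003],[255,-3.34,0.04,-0.61,-0.04,0.001,-0.003],[255,-3.34,0.06,-0.61,-0.04,0.001,-0.003],[255,-3.34,0.08,-0.61,-0.04,0.001,-0.003],[255,-3.35,0.09,-0.61,-0.04,0.001,-0.003]]
end [ 0.5466 -0.2242  0.2756] 0.006681326367735963
```

move_arm(steps=[[255,0,0,-1,0,0,0],[255,0,0,-3,0,0,0],[255,0,0,-4,0,0,0],[255,0,0,-4,0,0,0],[255,0,0,-3,0,0,0],[255,0,0,0,0,0,0]])

```text
time_s: 5.22
eef_pos: [0.5568, 0.2113, 0.2035]
ee_rot: [0.001, 0.706, 0.709, 0.003]
ft_force: [0.8, -0.8, -1.9]
gripper_width: 0.309
grasp_force: 50.8
```

move_arm(steps=[[255,-3.35,-0.1,-0.55,-0.04,0,0],[255,-3.35,-0.1,-0.55,-0.04,0,0],[255,-3.35,-0.05,-0.6,-0.04,0,-0.005],[255,-3.35,-0.05,-0.6,-0.04,0,-0.005],[255,-3.35,0,-0.6,-0.04,0,-0.005],[255,-3.35,0,-0.6,-0.04,0,-0.005],[255,-3.35,0,-0.6,-0.04,0,-0.005],[255,-3.35,0,-0.6,-0.04,0,-0.005],[255,-3.35,0.05,-0.6,-0.04,0,0],[255,-3.35,0.05,-0.6,-0.04,0,0],[255,-3.35,0.05,-0.6,-0.04,0,0],[255,-3.35,0.1,-0.6,-0.04,0,0],[255,-3.35,0.1,-0.6,-0.04,0,0],[255,0,0,0,0,0,0],[255,0,0,0,0,0,0]])

```text
time_s: 7.1
eef_pos: [0.5448, -0.2242, 0.2745]
ee_rot: [0.179, 0.672, 0.695, 0.182]
ft_force: [-0.6, 0.6, -0.9]
gripper_width: 0.315
grasp_force: 50.8
```

Run:
```python
from h import *
st(); c=cam('wrist'); cv2.imwrite('pics/w4.png',c['pixels']); np.save('pose4.npy',c['pose'])
print(proj(c,[.61,-.191,.163]),tool()[1].as_matrix().round(3))
```

```text
t 7.1 q [-0.607 -0.198  2.084  0.394  0.866 -0.839] p [ 0.5448 -0.2242  0.2745] F [-0.6  0.6 -0.9] M [0.04 0.38 0.03] w 0.315 g 50.83138704299927
(np.float64(328.2149998396514), np.float64(163.52609378701686)) [[-0.034  0.869  0.494]
 [ 0.999  0.031  0.013]
 [-0.004  0.495 -0.869]]
```

View pics/w4.png

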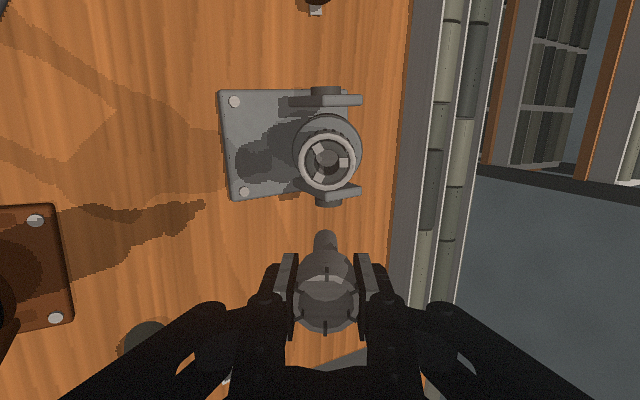

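The mouth's ring is at about (327,160), and the base's near edge runs from (219,90) to (230,200). The bit's shank is clear below it.

Run:
```python
from h import *
c=cam('wrist'); im=c['pixels']
a,b=plane(c,219,90.5,.016),plane(c,229.5,200.5,.016); print(a,b,'len',np.linalg.norm(a-b),'yaw',np.arctan2((a-b)[0]*-1,(a-b)[1]))
# screws
s=[plane(c,*q,.018) for q in((234.5,102),(244,192))]; d=s[0]-s[1]; print(s,'yaw',np.arctan2(-d[0],d[1]))
hsv=cv2.cvtColor(im,cv2.COLOR_BGR2HSV)
m=cv2.inRange(hsv,(0,0,125),(180,70,255)); k=np.zeros_like(m); cv2.circle(k,(327,160),32,255,-1); m&=k
cs=cv2.findContours(m,0,1)[0]; q=max(cs,key=cv2.contourArea); print(cv2.fitEllipse(cv2.convexHull(q)),cv2.boundingRect(q))
```

```text
[ 0.55578578 -0.12944541  0.016     ] [ 0.56037823 -0.25436915  0.016     ] len 0.12500812624786162 yaw 0.03674547964196275
[array([ 0.57155317, -0.14074764,  0.018     ]), array([ 0.5778997 , -0.24499415,  0.018     ])] yaw 0.06080494295920699
((325.9967956542969, 161.78140258789062), (56.96239471435547, 57.15485763549805), 87.40433502197266) (298, 134, 57, 57)
```

move_arm(steps=[[255,-2,2,1,0,0,0],[255,-2,2,1,0,0,0],[255,0,0,0,0,0,0],[255,0,0,0,0,0,0]])

```text
time_s: 7.7
eef_pos: [0.5916, -0.262, 0.2788]
ee_rot: [0.18, 0.671, 0.696, 0.183]
ft_force: [0.3, 0.3, -0.9]
gripper_width: 0.309
grasp_force: 50.8
```

Run:
```python
from h import *
st(); c=cam('wrist'); im=c['pixels']; c1=dict(c,pose=np.load('pose4.npy'))
u,v=proj(c,[.61,-.191,.163]); print(u,v)
hsv=cv2.cvtColor(im,cv2.COLOR_BGR2HSV)
m=cv2.inRange(hsv,(0,0,125),(180,70,255)); k=np.zeros_like(m); cv2.circle(k,(int(u),int(v)-3),40,255,-1); m&=k
cs=cv2.findContours(m,0,1)[0]; q=max(cs,key=cv2.contourArea); e=cv2.fitEllipse(cv2.convexHull(q)); print(e,cv2.boundingRect(q))
vis=cv2.resize(im[int(v)-60:int(v)+60,int(u)-80:int(u)+80],None,fx=4,fy=4)
E2=((e[0][0]-int(u)+80+.5)*4,(e[0][1]-int(v)+60+.5)*4),(e[1][0]*4,e[1][1]*4),e[2]; cv2.ellipse(vis,E2,(0,0,255),1)
cv2.imwrite('pics/w5.png',vis); np.save('pose5.npy',c['pose'])
```

```text
t 7.7 q [-0.616 -0.078  1.973  0.403  0.86  -0.858] p [ 0.5916 -0.262   0.2788] F [ 0.3  0.3 -0.9] M [-0.01  0.39  0.03] w 0.309 g 50.79240024089813
273.3639941031288 115.7473542570387
((271.5417785644531, 113.10283660888672), (63.71238327026367, 68.27741241455078), 154.1091766357422) (240, 80, 65, 67)
```

View pics/w5.png

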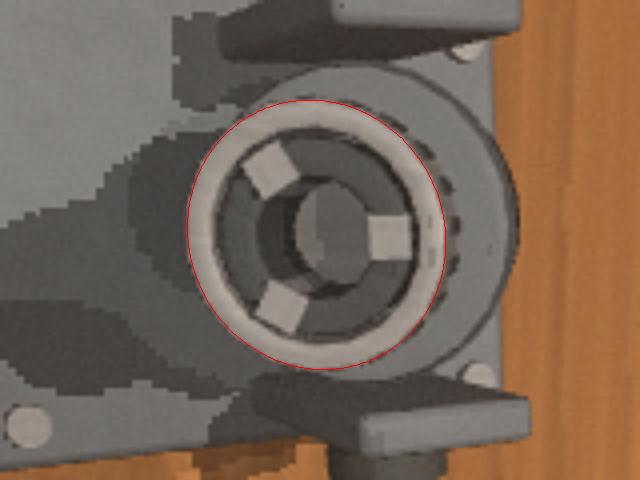

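The fitted ring matches the sleeve's rim, centred at (271.5,113.1), with three open jaws inside. Triangulating now.

Run:
```python
from h import *
c=cam('wrist'); c1=dict(c,pose=np.load('pose4.npy')); c2=dict(c,pose=np.load('pose5.npy'))
print(tri([ray(c1,326.,161.5),ray(c2,271.5,113.1)])); print(plane(c1,326,161.5,.163),plane(c2,271.5,113.1,.163),plane(c,271.5,113.1,.163))
T=cam('top');S=cam('scene'); print(tri([ray(c1,326.,161.5),ray(c2,271.5,113.1),ray(T,378.7,154.7),ray(S,236.7,197.5)]))
# screws in view 5: crop (28,427)->, (467,45),(478,376)
P=[plane(c2,193+x/4,55+y/4,.018) for x,y in((28,427),(467,45),(478,376))]; print(P); d=P[1]-P[2]; print('yaw',np.arctan2(-d[0],d[1])); d=P[2]-P[0]; print(np.arctan2(d[1],d[0]))
p,Rt=tool(); print(p,Rt.as_matrix().round(3))
```

```text
(array([ 0.60912683, -0.18932618,  0.16098573]), [np.float64(0.00025802009381357233), np.float64(0.0002580200938135577)])
[ 0.60777365 -0.18917894  0.163     ] [ 0.60854762 -0.18912091  0.163     ] [ 0.60844754 -0.18918326  0.163     ]
(array([ 0.60895747, -0.19005476,  0.16291555]), [np.float64(0.0012503875341691216), np.float64(0.0009976902838348877), np.float64(0.002298158278781503), np.float64(0.00024545475324565984)])
[array([ 0.5772958 , -0.24474905,  0.018     ]), array([ 0.71385593, -0.13297697,  0.018     ]), array([ 0.71994222, -0.23411166,  0.018     ])]
yaw 0.06010755996379493
0.07443397545661484
[ 0.59143438 -0.26256689  0.27948339] [[-0.034  0.867  0.496]
 [ 0.999  0.032  0.012]
 [-0.006  0.497 -0.868]]
```

```bash
cat >> h.py <<'E'
yaw=.06; AX=np.array([-.5*np.cos(yaw),-.5*np.sin(yaw),.866]); Y=np.array([-np.sin(yaw),np.cos(yaw),0]); M=np.array([.6088,-.1893,.162]); RC=frame(-AX,Y)
E
python3 - <<'E'
from h import *
o=np.load('pose4.npy'); print('depth',-(o[:3,:3].T@(M-o[:3,3]))[2])
rows(M+AX*.052-.0007*Y,RC,6,255)
E
```

```text
depth 0.2728379741567902
[[255,1.19,-0.68,0.99,-0.001,0.003,-0.003],[255,1.19,-0.68,0.99,-0.001,0.003,-0.003],[255,1.19,-0.68,1.0,-0.001,0.003,-0.003],[255,1.2,-0.68,1.0,-0.001,0.003,-0.003],[255,1.19,-0.68,1.0,-0.001,0.003,-0.003],[255,1.19,-0.67,1.01,-0.001,0.003,-0.003]]
end [ 0.5829 -0.1916  0.2071] 0.0026153105540194913
```

move_arm(steps=[[255,1.5,-0.8,0.8,0,0.003,-0.003],[255,1.5,-0.8,0.8,0,0.003,-0.003],[255,1.5,-0.8,0.8,0,0.003,-0.003],[255,1.5,-0.8,0.8,0,0.003,-0.003],[255,1.15,-0.87,1.3,0,0.003,-0.003],[255,0,0,1.5,0,0.003,-0.003],[255,0,0,0,0,0,0],[255,0,0,0,0,0,0]])

```text
time_s: 8.9
eef_pos: [0.584, -0.1928, 0.2073]
ee_rot: [0.176, 0.663, 0.703, 0.187]
ft_force: [-0.4, -0.6, -1.7]
gripper_width: 0.31
grasp_force: 50.8
```

Run:
```python
from h import *
st(); p,Rt=tool(); print('err in tool mm',(Rt.inv().apply(M+AX*.052-.0007*Y-p)*1000).round(1),(Rt.inv()*RC).as_rotvec().round(3))
c=cam('wrist'); u,v=proj(c,M); print(u,v)
vis=cv2.resize(c['pixels'][100:300,225:435],None,fx=3,fy=3,interpolation=cv2.INTER_CUBIC)
cv2.imwrite('pics/w6.png',vis); np.save('pose6.npy',c['pose'])
```

```text
t 8.9 q [-0.512 -0.095  2.126  0.426  0.708 -0.839] p [ 0.584  -0.1928  0.2073] F [-0.4 -0.6 -1.7] M [ 0.04  0.39 -0.  ] w 0.31 g 50.80831289291382
err in tool mm [ 1.3 -1.  -0.3] [-0.003  0.001 -0.002]
323.91833693322957 228.6428253518838
```

View pics/w6.png

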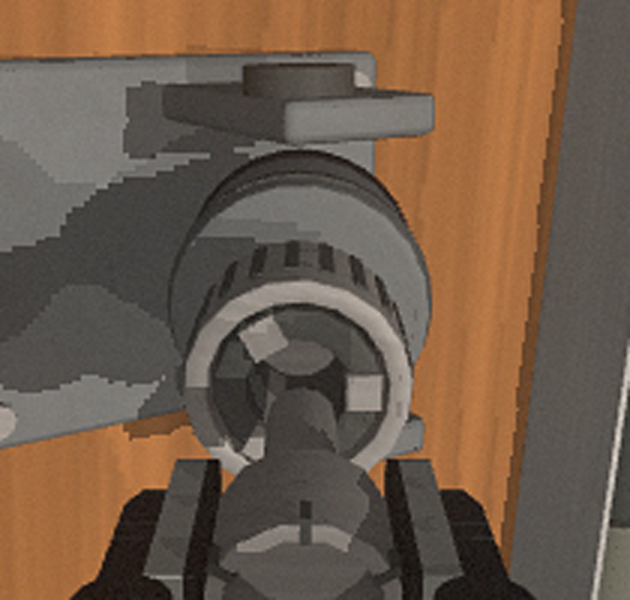

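The shank points into the mouth, about 1 mm to the right of the ring's centre in crop x (303 against 297). That agrees with the computed error, so I correct it and insert.

move_arm(steps=[[255,0.13,-0.1,0,0,0,0],[255,0,0,0.8,0,0,0],[255,0,0,0.8,0,0,0],[255,0,0,0.8,0,0,0],[255,0,0,0.8,0,0,0],[255,0,0,0.8,0,0,0],[255,0,0,0.7,0,0,0],[255,0,0,0,0,0,0]])

```text
time_s: 9.95
eef_pos: [0.6056, -0.1893, 0.1648]
ee_rot: [0.175, 0.663, 0.703, 0.187]
ft_force: [0.1, 0.0, -1.8]
gripper_width: 0.311
grasp_force: 50.8
```

Run:
```python
from h import *
st(); p,Rt=tool(); print('err in tool mm',(Rt.inv().apply(M-.0007*Y-p)*1000).round(1))
print(Rt.inv().apply(ctrl.read_state()['ft_force']))
```

```text
t 9.95 q [-0.484 -0.01   2.131  0.46   0.618 -0.865] p [ 0.6056 -0.1893  0.1648] F [ 0.1  0.  -1.8] M [-0.03  0.35  0.02] w 0.311 g 50.82522690296173
err in tool mm [-0.9  1.4  4. ]
[ 0.01569992 -0.79440013  1.60016203]
```

move_arm(steps=[[255,0,0,0.15,0,0,0],[255,0,0,0.1,0,0,0],[255,0,0,0.05,0,0,0],[255,0,0,0,0,0,0]])

```text
time_s: 10.45
eef_pos: [0.6073, -0.1896, 0.1633]
ee_rot: [0.176, 0.663, 0.703, 0.187]
ft_force: [-0.3, -0.4, -1.5]
gripper_width: 0.309
grasp_force: 50.8
```

Run:
```python
from h import *
st(); p,Rt=tool(); print('err in tool mm',(Rt.inv().apply(M-.0007*Y-p)*1000).round(1), Rt.inv().apply(ctrl.read_state()['ft_force']))
```

```text
t 10.45 q [-0.483 -0.006  2.13   0.462  0.612 -0.867] p [ 0.6073 -0.1896  0.1633] F [-0.3 -0.4 -1.5] M [ 0.    0.37 -0.05] w 0.309 g 50.82476735115051
err in tool mm [-0.5  0.7  1.9] [-0.42308579 -1.08839145  1.15615551]
```

move_arm(steps=[[255,0,0,0.1,0,0,0],[255,0,0,0.1,0,0,0],[255,0,0,0.05,0,0,0],[255,0,0,0,0,0,0]])

```text
time_s: 10.95
eef_pos: [0.608, -0.1898, 0.1629]
ee_rot: [0.176, 0.663, 0.703, 0.187]
ft_force: [-15.1, 0.7, 13.7]
gripper_width: 0.309
grasp_force: 54.0
```

Run:
```python
from h import *
st(); p,Rt=tool(); print('err in tool mm',(Rt.inv().apply(M-.0007*Y-p)*1000).round(1), Rt.inv().apply(ctrl.read_state()['ft_force']))
```

```text
t 10.95 q [-0.482 -0.004  2.129  0.463  0.611 -0.869] p [ 0.608  -0.1898  0.1629] F [-15.1   0.7  13.7] M [0.14 1.57 0.11] w 0.309 g 53.95601929107215
err in tool mm [-0.3  0.2  1.2] [  1.60836054  -6.2326181  -19.35055413]
```

Contact is at the floor, about 20 N axial and within 1 mm of the expected home depth. I open the fingers and wind the wrist back for the long clockwise turn.

move_arm(steps=[[0,0,0,-0.1,0,0,0],[0,0,0,0,0,0,0],[0,0,0,0,0,0,0],[0,0,0,0,0,0,0],[0,0,0,0,0,0,-0.15],[0,0,0,0,0,0,-0.15],[0,0,0,0,0,0,-0.15],[0,0,0,0,0,0,-0.15],[0,0,0,0,0,0,-0.15],[0,0,0,0,0,0,-0.15],[0,0,0,0,0,0,-0.15],[0,0,0,0,0,0,-0.15],[0,0,0,0,0,0,-0.15],[0,0,0,0,0,0,-0.15],[0,0,0,0,0,0,0],[0,0,0,0,0,0,0]])

```text
time_s: 12.95
eef_pos: [0.608, -0.1895, 0.1617]
ee_rot: [0.256, 0.008, 0.966, 0.017]
ft_force: [0.2, -0.3, -0.2]
gripper_width: 1.0
grasp_force: 0.0
```

Run:
```python
from h import *
st(); p,Rt=tool(); print('err in tool mm',(Rt.inv().apply(M-p)*1000).round(1), Rt.inv().apply(ctrl.read_state()['ft_force']),np.degrees(np.arccos(Rt.apply([0,0,1])@-AX)))
c=cam('wrist'); print('rim exp',proj(c,M+.03*AX)); u,v=proj(c,M+.03*AX)
a=rim(c,u,v,60,(0,0,70),(180,60,255)); print(cv2.boundingRect(a),cv2.contourArea(a)); cv2.imwrite('pics/w7.png',c['pixels'])
for z in(0,.004): print(proj(c,M+z*AX))
```

```text
t 12.95 q [-0.482 -0.003  2.13   0.463  0.609 -2.366] p [ 0.608  -0.1895  0.1617] F [ 0.2 -0.3 -0.2] M [0.04 0.27 0.08] w 1.0 g 0.0
err in tool mm [-0.8  0.2  0.2] [-0.07075599 -0.3314458   0.25208341] 0.4410742868181463
rim exp (np.float64(325.5402125903332), np.float64(305.7189649586736))
(265, 258, 121, 108) 6653.5
(np.float64(325.55144026374813), np.float64(270.348568855294))
(np.float64(325.55018301666917), np.float64(274.3092582644549))
```

move_arm(steps=[[0,-0.05,0,0.8,0,0,0],[0,0,0,0.8,0,0,0],[0,0,0,0.8,0,0,0],[0,0,0,0.7,0,0,0],[0,0,0,0,0,0,0],[255,0,0,0,0,0,0],[255,0,0,0,0,0,0],[255,0,0,0,0,0,0],[255,0,0,0,0,0,0],[255,0,0,0,0,0,0.05]], squeeze=90)

```text
time_s: 14.25
eef_pos: [0.6237, -0.1894, 0.1362]
ee_rot: [0.256, 0.03, 0.966, 0.023]
ft_force: [-5.0, -0.9, 5.1]
gripper_width: 0.565
grasp_force: 91.9
```

```bash
cat >> h.py <<'E'
def chk():
    st(); p,Rt=tool(); s=ctrl.read_state(); print('err mm',(Rt.inv().apply(M-p)*1000).round(1),'Ft',Rt.inv().apply(s['ft_force']).round(1),'Mt',Rt.inv().apply(s['moment']).round(2))
E
python3 -c "from h import *;chk()"
```

```text
t 14.25 q [-0.466  0.056  2.124  0.49   0.555 -2.341] p [ 0.6237 -0.1894  0.1362] F [-5.  -0.9  5.1] M [-0.57  0.74 -0.02] w 0.565 g 91.85513366013765
err mm [  0.1   0.9 -29.7] Ft [ 1.8 -0.8 -6.9] Mt [ 0.55  0.71 -0.25]
```

The sleeve is gripped at an opening of about 49 mm. Now I turn it clockwise, which is + about the tool's z.

move_arm(steps=[[255,0,0,0,0,0,0.1],[255,0,0,0,0,0,0.1],[255,0,0,0,0,0,0.1],[255,0,0,0,0,0,0.1],[255,0,0,0,0,0,0.1],[255,0,0,0,0,0,0.1],[255,0,0,0,0,0,0.1],[255,0,0,0,0,0,0.1],[255,0,0,0,0,0,0.1],[255,0,0,0,0,0,0.1],[255,0,0,0,0,0,0.1],[255,0,0,0,0,0,0.1]])

```text
time_s: 15.75
eef_pos: [0.6235, -0.1895, 0.1361]
ee_rot: [0.199, 0.571, 0.779, 0.163]
ft_force: [-6.3, -2.4, 5.2]
gripper_width: 0.559
grasp_force: 91.9
```

```bash
python3 -c "from h import *;chk()"
```

```text
t 15.75 q [-0.467  0.056  2.124  0.49   0.555 -1.139] p [ 0.6235 -0.1895  0.1361] F [-6.3 -2.4  5.2] M [-0.47  1.13  0.04] w 0.559 g 91.89645476639271
err mm [  1.    0.4 -29.8] Ft [-1.3 -3.4 -7.7] Mt [ 1.21 -0.04 -0.24]
```

move_arm(steps=[[255,0,0,0,0,0,0.1],[255,0,0,0,0,0,0.1],[255,0,0,0,0,0,0.1],[255,0,0,0,0,0,0.1],[255,0,0,0,0,0,0.1]])

```text
time_s: 16.38
eef_pos: [0.6234, -0.1895, 0.1361]
ee_rot: [0.152, 0.746, 0.614, 0.207]
ft_force: [-5.5, -3.8, 5.5]
gripper_width: 0.559
grasp_force: 91.9
```

```bash
python3 -c "from h import *;chk()"
```

```text
t 16.38 q [-0.467  0.056  2.124  0.49   0.556 -0.639] p [ 0.6234 -0.1895  0.1361] F [-5.5 -3.8  5.5] M [-0.31  1.3   0.24] w 0.559 g 91.90942984074354
err mm [  1.1  -0.  -29.7] Ft [-3.9 -1.3 -7.6] Mt [ 1.25 -0.41 -0.33]
```

move_arm(steps=[[255,0,0,0,0,0,0.06],[255,0,0,0,0,0,0.06]])

```text
time_s: 16.62
eef_pos: [0.6234, -0.1895, 0.1361]
ee_rot: [0.139, 0.781, 0.569, 0.216]
ft_force: [-5.7, -4.2, 5.2]
gripper_width: 0.558
grasp_force: 92.0
```

```bash
python3 -c "from h import *;chk()"
```

```text
t 16.62 q [-0.467  0.056  2.124  0.49   0.556 -0.52 ] p [ 0.6234 -0.1895  0.1361] F [-5.7 -4.2  5.2] M [-0.24  1.26  0.26] w 0.558 g 92.00852483510971
err mm [  1.1  -0.2 -29.7] Ft [-4.5 -1.  -7.5] Mt [ 1.18 -0.47 -0.31]
```

move_arm(steps=[[255,0,0,0,0,0,0.06],[255,0,0,0,0,0,0.06]])

```text
time_s: 16.88
eef_pos: [0.6234, -0.1895, 0.136]
ee_rot: [0.126, 0.814, 0.521, 0.224]
ft_force: [-5.4, -3.7, 5.8]
gripper_width: 0.563
grasp_force: 92.1
```

```bash
python3 -c "from h import *;chk()"
```

```text
t 16.88 q [-0.467  0.056  2.124  0.49   0.556 -0.4  ] p [ 0.6234 -0.1895  0.136 ] F [-5.4 -3.7  5.8] M [-0.13  1.3   0.36] w 0.563 g 92.098418623209
err mm [  1.1  -0.2 -29.7] Ft [-3.9 -0.2 -7.8] Mt [ 1.22 -0.5  -0.34]
```

move_arm(steps=[[255,0,0,0,0,0,0.06],[255,0,0,0,0,0,0.06]])

```text
time_s: 17.12
eef_pos: [0.6233, -0.1895, 0.136]
ee_rot: [0.112, 0.844, 0.471, 0.231]
ft_force: [-6.3, -3.8, 5.3]
gripper_width: 0.56
grasp_force: 92.2
```

```bash
python3 -c "from h import *;chk()"
```

```text
t 17.12 q [-0.467  0.056  2.124  0.49   0.556 -0.28 ] p [ 0.6233 -0.1895  0.136 ] F [-6.3 -3.8  5.3] M [-0.08  1.33  0.46] w 0.56 g 92.19842121005058
err mm [  1.   -0.3 -29.7] Ft [-4.5 -0.5 -7.8] Mt [ 1.23 -0.58 -0.4 ]
```

move_arm(steps=[[255,0,0,0,0,0,0.06],[255,0,0,0,0,0,0.06]])

```text
time_s: 17.38
eef_pos: [0.6233, -0.1895, 0.136]
ee_rot: [0.098, 0.871, 0.42, 0.237]
ft_force: [-6.1, -4.5, 5.8]
gripper_width: 0.562
grasp_force: 92.3
```

```bash
python3 -c "from h import *;chk()"
```

```text
t 17.38 q [-0.467  0.056  2.124  0.49   0.556 -0.161] p [ 0.6233 -0.1895  0.136 ] F [-6.1 -4.5  5.8] M [-0.08  1.19  0.62] w 0.562 g 92.30350758880377
err mm [  1.   -0.4 -29.7] Ft [-4.9  0.8 -8.2] Mt [ 1.09 -0.58 -0.54]
```

move_arm(steps=[[255,0,0,0,0,0,0.06],[255,0,0,0,0,0,0.06]])

```text
time_s: 17.62
eef_pos: [0.6233, -0.1894, 0.136]
ee_rot: [0.084, 0.894, 0.367, 0.243]
ft_force: [-5.9, -4.7, 4.8]
gripper_width: 0.559
grasp_force: 92.4
```

```bash
python3 -c "from h import *;chk()"
```

```text
t 17.62 q [-0.467  0.056  2.124  0.49   0.556 -0.041] p [ 0.6233 -0.1894  0.136 ] F [-5.9 -4.7  4.8] M [0.07 1.21 0.71] w 0.559 g 92.41197019815445
err mm [  0.9  -0.5 -29.7] Ft [-5.1  1.3 -7.2] Mt [ 1.16 -0.59 -0.55]
```

move_arm(steps=[[255,0,0,0,0,0,0.06],[255,0,0,0,0,0,0.06],[255,0,0,0,0,0,0.06]], squeeze=110)

```text
time_s: 18.0
eef_pos: [0.6232, -0.1895, 0.1361]
ee_rot: [0.062, 0.923, 0.285, 0.249]
ft_force: [-6.9, -5.1, 7.1]
gripper_width: 0.555
grasp_force: 111.4
```

```bash
python3 -c "from h import *;chk()"
```

```text
t 18.0 q [-0.467  0.056  2.124  0.489  0.557  0.139] p [ 0.6232 -0.1895  0.1361] F [-6.9 -5.1  7.1] M [0.19 1.16 0.93] w 0.555 g 111.37482136487961
err mm [  0.8  -0.7 -29.6] Ft [-4.7  2.6 -9.8] Mt [ 1.18 -0.63 -0.68]
```

move_arm(steps=[[255,0,0,0,0,0,0.06],[255,0,0,0,0,0,0.06],[255,0,0,0,0,0,0.06]])

```text
time_s: 18.38
eef_pos: [0.6232, -0.1894, 0.1361]
ee_rot: [0.039, 0.945, 0.201, 0.254]
ft_force: [-7.3, -5.0, 5.8]
gripper_width: 0.559
grasp_force: 111.5
```

```bash
python3 -c "from h import *;chk()"
```

```text
t 18.38 q [-0.467  0.056  2.124  0.489  0.557  0.319] p [ 0.6232 -0.1894  0.1361] F [-7.3 -5.   5.8] M [0.29 1.03 1.12] w 0.559 g 111.53282582759857
err mm [  0.7  -0.8 -29.6] Ft [-5.1  3.  -8.7] Mt [ 1.16 -0.64 -0.8 ]
```

move_arm(steps=[[255,0,0,0,0,0,0.06],[255,0,0,0,0,0,0.06],[255,0,0,0,0,0,0.06]])

```text
time_s: 18.75
eef_pos: [0.6232, -0.1893, 0.1361]
ee_rot: [0.016, 0.96, 0.116, 0.256]
ft_force: [-7.8, -4.7, 5.9]
gripper_width: 0.551
grasp_force: 111.7
```

```bash
python3 -c "from h import *;chk()"
```

```text
t 18.75 q [-0.467  0.056  2.124  0.49   0.557  0.499] p [ 0.6232 -0.1893  0.1361] F [-7.8 -4.7  5.9] M [0.38 0.77 1.24] w 0.551 g 111.69327601790428
err mm [  0.5  -0.8 -29.6] Ft [-4.8  3.5 -9.2] Mt [ 1.1  -0.56 -0.86]
```

move_arm(steps=[[255,0,0,0,0,0,0.06],[255,0,0,0,0,0,0.06],[255,0,0,0,0,0,0.06],[255,0,0,0,0,0,0.06]])

```text
time_s: 19.25
eef_pos: [0.6232, -0.1893, 0.1361]
ee_rot: [-0.015, 0.966, -0.0, 0.256]
ft_force: [-7.9, -4.9, 5.5]
gripper_width: 0.553
grasp_force: 111.9
```

```bash
python3 -c "from h import *;chk()"
```

```text
t 19.25 q [-0.467  0.056  2.124  0.49   0.557  0.738] p [ 0.6232 -0.1893  0.1361] F [-7.9 -4.9  5.5] M [0.39 0.5  1.38] w 0.553 g 111.91079378128052
err mm [  0.3  -0.9 -29.6] Ft [-4.1  4.6 -8.9] Mt [ 1.02 -0.53 -0.99]
```

move_arm(steps=[[255,0,0,0,0,0,0.06],[255,0,0,0,0,0,0.06],[255,0,0,0,0,0,0.06],[255,0,0,0,0,0,0.06]])

```text
time_s: 19.75
eef_pos: [0.6232, -0.1893, 0.1361]
ee_rot: [-0.045, 0.96, -0.116, 0.253]
ft_force: [-8.3, -4.2, 5.0]
gripper_width: 0.556
grasp_force: 112.1
```

Run:
```python
from h import *
chk()
c=cam('wrist'); cv2.imwrite('pics/w8.png',c['pixels']); im=c['pixels']
# are the crown's notches / rim where they should be?
u,v=proj(c,M+.03*AX); print(u,v)
```

```text
t 19.75 q [-0.467  0.056  2.124  0.49   0.556  0.978] p [ 0.6232 -0.1893  0.1361] F [-8.3 -4.2  5. ] M [0.35 0.21 1.6 ] w 0.556 g 112.12988398969173
err mm [  0.1  -0.9 -29.6] Ft [-3.6  5.  -8.6] Mt [ 1.   -0.5  -1.21]
324.22706186288985 360.0703321879128
```

move_arm(steps=[[255,0,0,0,0,0,0.06],[255,0,0,0,0,0,0.06],[255,0,0,0,0,0,0.06],[255,0,0,0,0,0,0.06]], squeeze=120)

```text
time_s: 20.3
eef_pos: [0.6232, -0.1892, 0.1361]
ee_rot: [-0.075, 0.939, -0.229, 0.246]
ft_force: [-9.4, -3.4, 5.2]
gripper_width: 0.551
grasp_force: 121.5
```

```bash
python3 -c "from h import *;chk()"
```

```text
t 20.3 q [-0.466  0.056  2.124  0.49   0.556  1.218] p [ 0.6232 -0.1892  0.1361] F [-9.4 -3.4  5.2] M [ 0.27 -0.11  1.64] w 0.551 g 121.51987262070179
err mm [ -0.1  -0.8 -29.6] Ft [-3.5  5.4 -9.2] Mt [ 0.96 -0.42 -1.29]
```

move_arm(steps=[[255,0,0,0,0,0,0.06],[255,0,0,0,0,0,0.06],[255,0,0,0,0,0,0.06],[255,0,0,0,0,0,0.06]])

```text
time_s: 20.8
eef_pos: [0.6232, -0.1892, 0.1362]
ee_rot: [-0.104, 0.905, -0.34, 0.235]
ft_force: [-9.5, -2.0, 4.4]
gripper_width: 0.554
grasp_force: 121.7
```

```bash
python3 -c "from h import *;chk()"
```

```text
t 20.8 q [-0.466  0.056  2.124  0.489  0.556  1.457] p [ 0.6232 -0.1892  0.1362] F [-9.5 -2.   4.4] M [ 0.06 -0.36  1.68] w 0.554 g 121.6924998164177
err mm [ -0.3  -0.7 -29.6] Ft [-3.3  5.4 -8.6] Mt [ 0.88 -0.35 -1.44]
```

move_arm(steps=[[255,0,0,0,0,0,0.06],[255,0,0,0,0,0,0.06],[255,0,0,0,0,0,0.06],[255,0,0,0,0,0,0.06],[255,0,0,0,0,0,0]])

```text
time_s: 21.42
eef_pos: [0.6233, -0.1892, 0.1362]
ee_rot: [-0.131, 0.858, -0.445, 0.221]
ft_force: [-9.4, -1.8, 4.9]
gripper_width: 0.557
grasp_force: 121.4
```

```bash
python3 -c "from h import *;chk()"
```

```text
t 21.43 q [-0.466  0.056  2.124  0.49   0.556  1.696] p [ 0.6233 -0.1892  0.1362] F [-9.4 -1.8  4.9] M [-0.05 -0.45  1.19] w 0.557 g 121.35191760957241
err mm [ -0.4  -0.6 -29.6] Ft [-2.   5.6 -9. ] Mt [ 0.65 -0.21 -1.08]
```

move_arm(steps=[[0,0,0,0,0,0,0],[0,0,0,0,0,0,0],[0,0,0,0,0,0,0],[0,0,0,0,0,0,0],[0,0,0,0,0,0,0],[0,0,0,-3,0,0,0],[0,0,0,-4,0,0,0],[0,0,0,-4,0,0,0],[0,0,0,-2,0,0,0],[0,0,0,0,0,0,0],[0,0,0,0,0,0,0]])

```text
time_s: 22.8
eef_pos: [0.5591, -0.1922, 0.2469]
ee_rot: [-0.132, 0.857, -0.447, 0.22]
ft_force: [0.4, -0.2, -0.3]
gripper_width: 1.002
grasp_force: 0.0
```

Run:
```python
from h import *
chk(); c=cam('wrist'); u,v=proj(c,M+.03*AX); print('exp rim',u,v,'mouth',proj(c,M))
S=cam('scene'); print('scene rim',proj(S,M+.03*AX),proj(S,M))
r=lambda im,x,y,w,h,k:cv2.resize(im[y:y+h,x:x+w],(w*k,h*k),interpolation=cv2.INTER_CUBIC)
cv2.imwrite('pics/fin.png',np.hstack([r(c['pixels'],int(u)-65,int(v)-75,130,150,3)[:, :390],r(S['pixels'],205,160,65,75,6)]))
```

```text
t 22.8 q [-0.539 -0.179  2.121  0.401  0.8    1.77 ] p [ 0.5591 -0.1922  0.2469] F [ 0.4 -0.2 -0.3] M [ 0.01  0.24 -0.01] w 1.002 g 0.0
err mm [ 0.7 -0.9 98.5] Ft [ 0.3 -0.   0.5] Mt [-0.2  -0.14  0.02]
exp rim 325.15788607405966 221.59440117069315 mouth (np.float64(325.0812181103243), np.float64(208.67569821549512))
scene rim (np.float64(237.9472201957), np.float64(185.80780749614271)) (np.float64(236.98788902939384), np.float64(197.89309306101043))
```

View pics/fin.png

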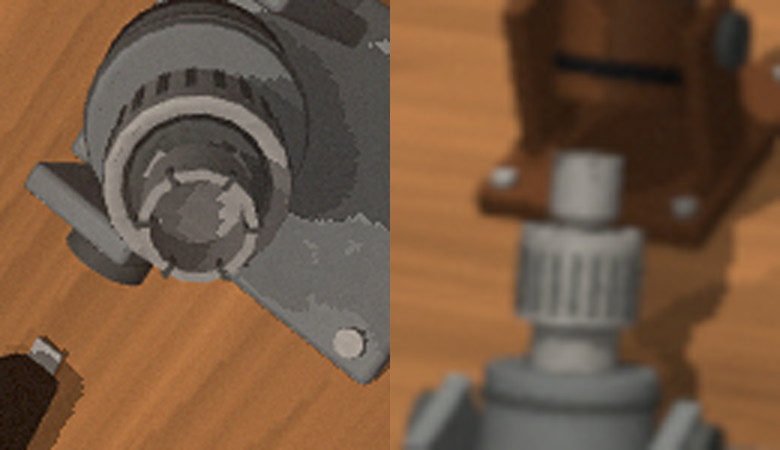

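The final view shows the crown's rim at crop (199,224) against the (195,225) expected, and in the scene view it lies on the chuck's axis at home height. So it is straight and home. I'll regrip once to make sure it's tight.

move_arm(steps=[[0,0,0,0,0,0,-0.15],[0,0,0,0,0,0,-0.15],[0,0,0,0,0,0,-0.15],[0,0,0,0,0,0,-0.15],[0,0,0,0,0,0,-0.15],[0,0,0,0,0,0,-0.15],[0,0,0,4,0,0,0],[0,0,0,4,0,0,0],[0,0,0,3,0,0,0],[0,0,0,2,0,0,0],[0,0,0,0,0,0,0],[255,0,0,0,0,0,0],[255,0,0,0,0,0,0],[255,0,0,0,0,0,0],[255,0,0,0,0,0,0],[255,0,0,0,0,0,0.06]], squeeze=120)

```text
time_s: 24.9
eef_pos: [0.6238, -0.1895, 0.1372]
ee_rot: [-0.03, 0.964, -0.058, 0.256]
ft_force: [-6.7, -1.3, 5.1]
gripper_width: 0.556
grasp_force: 121.9
```

```bash
python3 -c "from h import *;chk()"
```

```text
t 24.9 q [-0.466  0.055  2.123  0.49   0.556  0.859] p [ 0.6238 -0.1895  0.1372] F [-6.7 -1.3  5.1] M [-0.56  0.69  0.34] w 0.556 g 121.88662491738796
err mm [ -0.7  -0.9 -29. ] Ft [-3.1  1.5 -7.8] Mt [-0.41 -0.66 -0.56]
```

move_arm(steps=[[255,0,0,0,0,0,0.06],[255,0,0,0,0,0,0.06]])

```text
time_s: 25.15
eef_pos: [0.6237, -0.1895, 0.1371]
ee_rot: [-0.045, 0.959, -0.116, 0.254]
ft_force: [-5.8, -1.6, 5.1]
gripper_width: 0.557
grasp_force: 121.9
```

```bash
python3 -c "from h import *;chk()"
```

```text
t 25.15 q [-0.466  0.055  2.123  0.49   0.555  0.979] p [ 0.6237 -0.1895  0.1371] F [-5.8 -1.6  5.1] M [-0.63  0.71  0.32] w 0.557 g 121.89001567661762
err mm [ -0.8  -0.9 -29. ] Ft [-2.1  2.  -7.3] Mt [-0.56 -0.61 -0.57]
```

move_arm(steps=[[255,0,0,0,0,0,0.06],[255,0,0,0,0,0,0.06],[255,0,0,0,0,0,0.06]])

```text
time_s: 25.52
eef_pos: [0.6237, -0.1897, 0.1371]
ee_rot: [-0.067, 0.945, -0.202, 0.249]
ft_force: [-6.6, -1.6, 5.5]
gripper_width: 0.553
grasp_force: 121.9
```

```bash
python3 -c "from h import *;chk()"
```

```text
t 25.52 q [-0.466  0.055  2.123  0.489  0.555  1.159] p [ 0.6237 -0.1897  0.1371] F [-6.6 -1.6  5.5] M [-0.68  0.81  0.43] w 0.553 g 121.88745506107807
err mm [ -1.   -0.9 -29. ] Ft [-2.2  2.5 -8.1] Mt [-0.69 -0.59 -0.69]
```

```bash
cat >> h.py <<'E'
def knurl():
    c=cam('wrist'); p,Rt=tool(); g=cv2.GaussianBlur(cv2.cvtColor(c['pixels'],cv2.COLOR_BGR2GRAY),(3,3),0).astype(np.float32)
    f=np.radians(np.arange(-50,50.1,1)); x,y=Rt.apply([1,0,0]),Rt.apply([0,1,0]); out=[]
    for z in (.007,.010,.013,.016):
        P=M-z*AX+.025*(np.cos(f)[:,None]*x+np.sin(f)[:,None]*y); uv=np.array([proj(c,q) for q in P],np.float32)
        out.append(cv2.remap(g,uv[None,:,0],uv[None,:,1],cv2.INTER_LINEAR)[0])
    return np.array(out)
E
python3 -c "
from h import *
k=knurl(); np.save('k0.npy',k); print(k[1].astype(int).tolist()); print(k[3].astype(int).tolist())"
```

```text
[84, 87, 83, 76, 66, 59, 53, 53, 52, 47, 45, 45, 53, 69, 84, 92, 94, 94, 94, 94, 92, 85, 71, 57, 52, 54, 55, 54, 50, 52, 72, 89, 94, 94, 93, 93, 93, 92, 92, 92, 82, 61, 49, 51, 52, 53, 55, 60, 73, 85, 88, 88, 88, 87, 87, 86, 86, 86, 77, 60, 50, 50, 51, 50, 51, 54, 58, 64, 69, 75, 76, 75, 74, 73, 73, 71, 65, 56, 50, 53, 55, 55, 57, 59, 60, 64, 68, 67, 66, 65, 65, 65, 64, 63, 59, 56, 54, 57, 63, 66, 67]
[80, 80, 78, 70, 64, 56, 52, 51, 51, 49, 46, 48, 54, 68, 82, 90, 94, 94, 94, 94, 91, 83, 69, 57, 52, 53, 53, 53, 49, 52, 69, 85, 92, 94, 93, 92, 92, 92, 93, 91, 79, 62, 52, 51, 52, 50, 52, 61, 76, 87, 89, 88, 88, 88, 88, 88, 87, 85, 75, 60, 49, 46, 47, 47, 47, 49, 57, 69, 78, 80, 80, 78, 78, 77, 77, 74, 67, 56, 48, 44, 42, 41, 41, 43, 45, 49, 55, 62, 64, 65, 64, 65, 65, 63, 60, 56, 52, 49, 48, 45, 41]
```

move_arm(steps=[[255,0,0,0,0,0,0.04],[255,0,0,0,0,0,0.04]])

```text
time_s: 25.82
eef_pos: [0.6237, -0.1898, 0.1371]
ee_rot: [-0.077, 0.936, -0.239, 0.246]
ft_force: [-6.6, -3.3, 4.1]
gripper_width: 0.554
grasp_force: 121.9
```

```bash
python3 -c "
from h import *
k=knurl(); np.save('k1.npy',k); chk(); print(k[1].astype(int).tolist()); print(k[3].astype(int).tolist())
a=np.load('k0.npy')
for i in range(4):
  A=a[i]-cv2.GaussianBlur(a[i][None],(0,0),8)[0];B=k[i]-cv2.GaussianBlur(k[i][None],(0,0),8)[0]
  print([(s,round(float(np.corrcoef(A[15:-15],np.roll(B,s)[15:-15])[0,1]),2)) for s in range(-9,10)])"
```

```text
t 25.88 q [-0.467  0.055  2.123  0.489  0.555  1.24 ] p [ 0.6237 -0.1898  0.1371] F [-5.4 -2.7  4.5] M [-0.65  0.84  0.29] w 0.555 g 122.17674359679222
err mm [ -1.   -0.9 -29. ] Ft [-0.9  3.4 -6.6] Mt [-0.78 -0.54 -0.55]
[85, 88, 84, 77, 68, 62, 56, 55, 54, 51, 48, 44, 52, 66, 81, 91, 94, 94, 94, 94, 92, 85, 72, 58, 53, 53, 54, 54, 49, 52, 72, 90, 95, 94, 93, 93, 93, 93, 92, 92, 82, 61, 50, 51, 51, 52, 54, 60, 72, 84, 86, 84, 84, 85, 85, 84, 84, 85, 75, 58, 50, 50, 49, 51, 53, 54, 61, 71, 74, 74, 74, 73, 72, 72, 71, 70, 64, 56, 50, 52, 55, 56, 57, 59, 61, 62, 63, 62, 61, 62, 63, 63, 62, 61, 59, 56, 55, 58, 63, 64, 66]
[82, 80, 78, 70, 64, 57, 54, 53, 51, 49, 44, 47, 55, 70, 83, 91, 95, 93, 93, 94, 91, 82, 68, 55, 52, 53, 52, 51, 48, 53, 70, 86, 92, 93, 93, 94, 93, 92, 92, 90, 78, 62, 52, 50, 50, 51, 52, 60, 74, 86, 88, 87, 86, 86, 86, 86, 86, 84, 75, 60, 49, 46, 47, 47, 47, 49, 57, 68, 75, 77, 76, 74, 74, 74, 75, 73, 67, 57, 48, 43, 42, 41, 40, 40, 41, 47, 53, 60, 62, 62, 60, 59, 57, 55, 51, 49, 46, 42, 43, 43, 42]
[(-9, -0.77), (-8, -0.8), (-7, -0.68), (-6, -0.45), (-5, -0.2), (-4, 0.04), (-3, 0.31), (-2, 0.59), (-1, 0.85), (0, 0.98), (1, 0.89), (2, 0.59), (3, 0.23), (4, -0.05), (5, -0.28), (6, -0.49), (7, -0.69), (8, -0.83), (9, -0.86)]
[(-9, -0.87), (-8, -0.83), (-7, -0.69), (-6, -0.44), (-5, -0.16), (-4, 0.12), (-3, 0.4), (-2, 0.67), (-1, 0.89), (0, 1.0), (1, 0.91), (2, 0.67), (3, 0.37), (4, 0.07), (5, -0.21), (6, -0.47), (7, -0.7), (8, -0.85), (9, -0.89)]
[(-9, -0.88), (-8, -0.81), (-7, -0.65), (-6, -0.41), (-5, -0.14), (-4, 0.14), (-3, 0.42), (-2, 0.7), (-1, 0.91), (0, 1.0), (1, 0.91), (2, 0.69), (3, 0.4), (4, 0.11), (5, -0.18), (6, -0.45), (7, -0.69), (8, -0.85), (9, -0.9)]
[(-9, -0.9), (-8, -0.84), (-7, -0.68), (-6, -0.43), (-5, -0.14), (-4, 0.15), (-3, 0.44), (-2, 0.71), (-1, 0.92), (0, 1.0), (1, 0.92), (2, 0.71), (3, 0.42), (4, 0.11), (5, -0.18), (6, -0.46), (7, -0.7), (8, -0.86), (9, -0.92)]
```

The knurl stays fixed in the gripper's view, so the sleeve is turning with the fingers. I'll keep turning and watch for slip or a stop.

move_arm(steps=[[255,0,0,0,0,0,0.06],[255,0,0,0,0,0,0.06]])

```text
time_s: 26.12
eef_pos: [0.6236, -0.1898, 0.1371]
ee_rot: [-0.092, 0.92, -0.295, 0.241]
ft_force: [-6.5, -1.9, 4.9]
gripper_width: 0.558
grasp_force: 121.9
```

```bash
cat >> h.py <<'E'
def slip():
    k=knurl(); a=np.load('k1.npy'); np.save('k1.npy',k); chk()
    for i in (1,3):
        A,B=[q-cv2.GaussianBlur(q[None],(0,0),8)[0] for q in (a[i],k[i])]
        cc=[np.corrcoef(A[15:-15],np.roll(B,s)[15:-15])[0,1] for s in range(-9,10)]; print('shift deg',int(np.argmax(cc))-9,round(float(max(cc)),2))
E
python3 -c "from h import *;slip()"
```

```text
t 26.18 q [-0.467  0.055  2.123  0.489  0.555  1.361] p [ 0.6236 -0.1898  0.1371] F [-5.7 -2.7  5.1] M [-0.66  0.9   0.27] w 0.554 g 122.28227019309998
err mm [ -1.1  -0.8 -29. ] Ft [-0.5  3.4 -7.3] Mt [-0.89 -0.48 -0.54]
shift deg 0 0.99
shift deg 0 0.99
```

move_arm(steps=[[255,0,0,0,0,0,0.06],[255,0,0,0,0,0,0.06]])

```text
time_s: 26.42
eef_pos: [0.6236, -0.1899, 0.137]
ee_rot: [-0.106, 0.901, -0.349, 0.235]
ft_force: [-6.7, -2.9, 4.8]
gripper_width: 0.556
grasp_force: 121.9
```

```bash
python3 -c "from h import *;slip()"
```

```text
t 26.48 q [-0.467  0.055  2.123  0.489  0.555  1.481] p [ 0.6236 -0.1899  0.137 ] F [-6.9 -2.5  4.1] M [-0.68  0.88  0.32] w 0.555 g 122.26587004959583
err mm [ -1.2  -0.8 -29. ] Ft [-1.3  4.3 -7.1] Mt [-0.93 -0.37 -0.59]
shift deg 0 0.99
shift deg 0 0.99
```

move_arm(steps=[[255,0,0,0,0,0,0.06],[255,0,0,0,0,0,0.06]])

```text
time_s: 26.72
eef_pos: [0.6235, -0.19, 0.137]
ee_rot: [-0.12, 0.878, -0.403, 0.228]
ft_force: [-5.9, -2.6, 4.5]
gripper_width: 0.56
grasp_force: 121.8
```

```bash
python3 -c "from h import *;slip()"
```

```text
t 26.77 q [-0.467  0.055  2.123  0.488  0.555  1.601] p [ 0.6235 -0.19    0.137 ] F [-6.8 -3.   4.8] M [-0.73  1.01  0.32] w 0.554 g 122.25198805332184
err mm [ -1.4  -0.7 -29. ] Ft [-0.1  4.5 -7.6] Mt [-1.09 -0.3  -0.62]
shift deg 0 0.99
shift deg 0 0.99
```

move_arm(steps=[[255,0,0,0,0,0,0.06],[255,0,0,0,0,0,0.06]])

```text
time_s: 27.02
eef_pos: [0.6235, -0.19, 0.137]
ee_rot: [-0.133, 0.853, -0.454, 0.22]
ft_force: [-8.2, -2.8, 4.6]
gripper_width: 0.559
grasp_force: 121.8
```

```bash
python3 -c "from h import *;slip()"
```

```text
t 27.07 q [-0.467  0.055  2.123  0.488  0.555  1.721] p [ 0.6235 -0.19    0.137 ] F [-7.1 -3.5  5.2] M [-0.84  1.    0.42] w 0.554 g 122.20298297703266
err mm [ -1.4  -0.5 -29. ] Ft [ 0.8  4.8 -8.2] Mt [-1.14 -0.13 -0.76]
shift deg 0 0.97
shift deg 0 0.99
```

move_arm(steps=[[255,0,0,0,0,0,0.06],[255,0,0,0,0,0,0.06],[255,0,0,0,0,0,0.04]])

```text
time_s: 27.45
eef_pos: [0.6234, -0.1901, 0.1369]
ee_rot: [-0.15, 0.814, -0.521, 0.209]
ft_force: [-6.6, -3.1, 4.3]
gripper_width: 0.555
grasp_force: 121.8
```

```bash
python3 -c "from h import *;slip()"
```

```text
t 27.5 q [-0.467  0.055  2.124  0.488  0.555  1.879] p [ 0.6234 -0.1901  0.1369] F [-7.5 -3.5  4.3] M [-0.95  1.13  0.56] w 0.556 g 122.05655001103878
err mm [ -1.5  -0.5 -29. ] Ft [ 1.2  5.4 -7.6] Mt [-1.28  0.02 -0.93]
shift deg 0 0.97
shift deg 0 0.98
```

move_arm(steps=[[255,0,0,0,0,0,0.06],[255,0,0,0,0,0,0.06]])

```text
time_s: 27.75
eef_pos: [0.6233, -0.1901, 0.1368]
ee_rot: [-0.162, 0.781, -0.569, 0.2]
ft_force: [-7.4, -4.1, 4.8]
gripper_width: 0.556
grasp_force: 121.7
```

```bash
python3 -c "from h import *;slip()"
```

```text
t 27.8 q [-0.467  0.055  2.124  0.488  0.555  2.   ] p [ 0.6233 -0.1901  0.1369] F [-8.1 -3.6  4.1] M [-0.94  1.18  0.53] w 0.558 g 122.12039418518543
err mm [ -1.5  -0.3 -29. ] Ft [ 1.8  5.8 -7.7] Mt [-1.32  0.17 -0.9 ]
shift deg 0 0.94
shift deg 0 0.99
```

move_arm(steps=[[255,0,0,0,0,0,0.06],[255,0,0,0,0,0,0.06]])

```text
time_s: 28.05
eef_pos: [0.6232, -0.1901, 0.1368]
ee_rot: [-0.174, 0.746, -0.614, 0.19]
ft_force: [-7.7, -5.0, 5.4]
gripper_width: 0.556
grasp_force: 121.7
```

```bash
python3 -c "from h import *;slip()"
```

```text
t 28.1 q [-0.467  0.055  2.124  0.487  0.556  2.12 ] p [ 0.6232 -0.1901  0.1368] F [-8.1 -4.4  5.5] M [-1.01  1.24  0.61] w 0.558 g 122.08367586135864
err mm [ -1.5  -0.3 -29. ] Ft [ 3.3  5.  -8.9] Mt [-1.35  0.33 -1.  ]
shift deg 0 0.97
shift deg 0 0.99
```

move_arm(steps=[[255,0,0,0,0,0,0.06],[255,0,0,0,0,0,0.06]])

```text
time_s: 28.35
eef_pos: [0.6232, -0.1901, 0.1368]
ee_rot: [-0.185, 0.708, -0.658, 0.179]
ft_force: [-7.8, -4.4, 5.3]
gripper_width: 0.558
grasp_force: 121.7
```

```bash
python3 -c "from h import *;slip()"
```

```text
t 28.4 q [-0.467  0.055  2.124  0.487  0.556  2.24 ] p [ 0.6232 -0.1901  0.1368] F [-9.1 -3.6  5.1] M [-1.02  1.34  0.72] w 0.558 g 122.04480171203613
err mm [ -1.6  -0.2 -29. ] Ft [ 3.   5.5 -9.1] Mt [-1.4   0.44 -1.1 ]
shift deg 0 0.91
shift deg 0 0.98
```

move_arm(steps=[[255,0,0,0,0,0,0],[255,0,0,0,0,0,0]])

```text
time_s: 28.65
eef_pos: [0.6231, -0.1901, 0.1368]
ee_rot: [-0.185, 0.708, -0.658, 0.179]
ft_force: [-7.6, -4.9, 5.2]
gripper_width: 0.558
grasp_force: 122.2
```

```bash
python3 -c "from h import *;slip()"
```

```text
t 28.7 q [-0.467  0.055  2.124  0.488  0.556  2.237] p [ 0.6232 -0.1901  0.1368] F [-8.2 -4.2  5.4] M [-0.86  1.34  0.53] w 0.554 g 122.21814438700676
err mm [ -1.6  -0.1 -29. ] Ft [ 3.7  4.6 -8.9] Mt [-1.39  0.39 -0.85]
shift deg 0 0.98
shift deg 0 0.99
```

move_arm(steps=[[100,0,0,0,0,0,0]])

```text
time_s: 28.82
eef_pos: [0.6238, -0.1891, 0.1363]
ee_rot: [-0.186, 0.706, -0.659, 0.178]
ft_force: [0.5, 0.3, -0.8]
gripper_width: 0.605
grasp_force: 0.0
```

```bash
python3 -c "from h import *;slip()"
```

```text
t 28.88 q [-0.466  0.056  2.124  0.492  0.555  2.239] p [ 0.624  -0.1889  0.1363] F [0.7 0.7 0.4] M [-0.02  0.22  0.02] w 0.61 g 0.0
err mm [ -0.5   0.4 -29.9] Ft [-0.6 -0.8  0. ] Mt [-0.22 -0.01 -0.02]
shift deg 2 0.95
shift deg 2 0.99
```

move_arm(steps=[[0,0,0,0,0,0,0],[0,0,0,0,0,0,0],[0,0,0,0,0,0,0]])

```text
time_s: 29.25
eef_pos: [0.6239, -0.1885, 0.1352]
ee_rot: [-0.186, 0.707, -0.659, 0.177]
ft_force: [0.3, 0.3, 0.1]
gripper_width: 0.999
grasp_force: 0.0
```

```bash
python3 -c "from h import *;slip()"
```

```text
t 29.3 q [-0.465  0.058  2.124  0.492  0.555  2.239] p [ 0.6239 -0.1885  0.1352] F [-0.   0.7  0.2] M [0.01 0.2  0.04] w 1.0 g 0.0
err mm [ -0.1  -0.2 -30.8] Ft [-0.7 -0.1 -0.1] Mt [-0.2  -0.04 -0.03]
shift deg 8 0.92
shift deg 8 0.98
```

Run:
```python
from h import *
import io,contextlib
for i in range(8):
    b=io.StringIO()
    with contextlib.redirect_stdout(b): slip()
    print(ctrl.read_state()['time_s'],b.getvalue().split('\n')[-3:])
```

```text
29.35 ['shift deg 0 0.99', 'shift deg 0 1.0', '']
29.4 ['shift deg 0 0.99', 'shift deg 0 1.0', '']
29.45 ['shift deg 0 0.99', 'shift deg 0 1.0', '']
29.5 ['shift deg 0 0.99', 'shift deg 0 1.0', '']
29.55 ['shift deg 0 0.99', 'shift deg 0 1.0', '']
29.6 ['shift deg 0 0.99', 'shift deg 0 1.0', '']
29.65 ['shift deg 0 0.99', 'shift deg 0 1.0', '']
29.7 ['shift deg 0 0.99', 'shift deg 0 1.0', '']
```

The sleeve springs back a few degrees on release, then stays put. When I regripped it earlier it took about 0.56 N m to start turning, against the free 0.25 N m, so the jaws are loaded. I retreat and compare the crown with the earlier view.

move_arm(steps=[[0,0,0,-3,0,0,0],[0,0,0,-4,0,0,0],[0,0,0,-4,0,0,0],[0,0,0,-4,0,0,0],[0,0,0,-3,0,0,0],[0,0,0,0,0,0,0],[0,0,0,0,0,0,0]])

```text
time_s: 30.58
eef_pos: [0.5343, -0.1937, 0.2902]
ee_rot: [-0.186, 0.707, -0.659, 0.177]
ft_force: [-0.3, -0.3, -0.5]
gripper_width: 0.994
grasp_force: 0.0
```

Run:
```python
from h import *
chk(); S=cam('scene'); f=cv2.imread('pics/fin.png')[:,390:]
g=cv2.resize(S['pixels'][160:235,205:270],(390,450),interpolation=cv2.INTER_CUBIC)
A,B=[cv2.cvtColor(x[90:400],cv2.COLOR_BGR2GRAY).astype(np.float32) for x in(f,g)]
print('mean diff',np.abs(A-B).mean(), 'crown diff',np.abs(A-B)[55:130,150:240].mean(),cv2.phaseCorrelate(A,B))
c=cam('wrist'); u,v=proj(c,M+.03*AX); hsv=cv2.cvtColor(c['pixels'],cv2.COLOR_BGR2HSV); print('exp',u,v)
m=cv2.inRange(hsv,(0,0,125),(180,70,255)); k=np.zeros_like(m); cv2.circle(k,(int(u),int(v)),24,255,-1); ys,xs=np.where(m&k); print(np.percentile(xs,[1,50,99]),np.percentile(ys,[1,50,99]))
s0=cv2.imread('pics/scene0.png'); d=np.abs(s0.astype(int)-S['pixels']).max(2)
for n,(x,y,w,h) in dict(marker=(290,190,45,32),tape=(288,250,40,35),stub=(180,178,25,35),tag=(142,202,42,36),spanner=(355,270,42,62),hammer=(455,212,62,75),spray=(440,240,40,78),bits_side=(410,235,25,40),bitl=(365,228,22,40)).items(): print(n,(d[y:y+h,x:x+w]>60).sum(),end=' ')
```

```text
t 30.57 q [-0.573 -0.256  2.101  0.383  0.902  2.32 ] p [ 0.5343 -0.1937  0.2902] F [-0.3 -0.3 -0.5] M [-0.02  0.26  0.02] w 0.994 g 0.0
err mm [  0.2  -1.2 148.4] Ft [0.3 0.5 0.3] Mt [-0.26 -0.01 -0.02]
mean diff 3.4159389 crown diff 0.7312593 ((-0.001094799150024528, -0.0024146468577441738), 0.7934849996566773)
exp 324.0383805053011 201.83962445968058
[301.   318.   343.41] [186.59 207.   221.  ]
marker 0 tape 0 stub 0 tag 0 spanner 0 hammer 0 spray 0 bits_side 0 bitl 0
```

```bash
python3 -c "from plant import ticket; print(ticket.finish_job())"
```

```text
the job is handed in; nothing more can be done
None
```

The widest bit is in the grey drill's chuck, pushed home and straight, with the jaws tightened on it and the robot clear. I handed the job in at about 31 s. The sleeve sprang back at least 10 degrees on release, then held still, and I did not pull on the bit to test its hold; nothing else I checked on the bench had moved.

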